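# Latch the pot and find which way its cap unscrews

## Robot

A 7-joint arm with a two-finger parallel gripper is mounted at the origin on the work surface. World frame = base frame: x ahead of the robot, y to its left, z up, the work surface at z = 0. Lengths are in m, angles in rad, forces in N, time in s.
With the tool pointing down it reaches from about 0.425 to 0.825 m from the base axis. Payload 3.6 kg.
Tool frame: the origin (TCP) lies where the fingers leave the gripper's body, on its centre line; the fingertips stand 73 mm ahead of it and the grasp point (between the pads) lies 54 mm ahead of it; x points along the fingers, y is the direction in which the jaws open and shut, and the axes are right-handed (so a half turn about x gives the same grasp; the last joint's range is limited). The gripper opens to 85 mm and grips with 20 to 120 N. Pads are 22 mm wide; open, the fingers measure 114 mm over their backs; the gripper's body (76 mm by 85 mm) begins 54 mm behind the grasp point. The pads swing forward as they close: fully open they stand 13 mm farther back than shut.
Start: joints at [1.151, 0.615, -0.013, 1.423, 0.008, 1.103, -0.04], TCP at [0.249, -0.6, 0.304] pointing down, gripper open.
Joint ranges: [-3.12, 3.12], [-0.3, 2.06], [-1.34, 1.32], [0.26, 2.42], [-1.36, 4.5], [0.01, 1.98], [-2.84, 2.84]. Speed limits (rad/s): [2.79, 2.79, 3.14, 3.14, 3.14, 3.14, 3.14].

## Interface

Orientations are given as a unit quaternion [x, y, z, w].
In Python, from station import arm, snapshot, camera_info, ticket gives the robot as it stands. Calls block until the motion is done:
- arm.movep(position, orientation): joint-space move of the TCP to a pose.
- arm.line_to(position, velocity=0.15, ori=None): straight line of the TCP; ori=None keeps the orientation; velocity is the mean speed in m/s.
- arm.move_j(angles): joint-space move.
- arm.move_gripper(opening, effort=None): opening from 0.0 (shut) to 1.0 (fully open); effort is the grip in N (None keeps the last); returns when the fingers have stopped.
- arm.pause(seconds).
- arm.ik(position, orientation): joint angles nearest the present ones, or None.
- snapshot(name): name is "scene" or "top" or "wrist"; returns the picture (480x640x3 uint8, blue, green, red); there is no depth.
- camera_info(name): a dict with "fx", "fy", "cx", "cy" (pixels), "R" (3x3) and "t" (3): a world point X has camera coordinates R X + t; the wrist camera has in their place "T_tool_cam" (4x4, takes a point from camera to tool coordinates, whose origin is the TCP and whose axes are the tool frame's). Camera axes: x right, y down, z forward; pixel columns grow to the right and rows downward; lengths in m; the calibration is good to about 2 mm. A picture is of the moment at which its call begins: read the wrist's pose just before it. camera_info takes no time and is no camera call.
A pose or a line that the arm cannot do raises arm.MotionError and nothing moves.
- ticket.finish_job(): hands the job in, once; it reports no verdict.
Readings, each from a call of its own:
- arm.read_time(): time.
- arm.read_joint_positions(): joint angles.
- arm.read_dq(): joint speeds.
- arm.read_effort(): joint torques, N m.
- arm.read_tool_pos(): TCP position.
- arm.read_eef_rot(): TCP orientation.
- arm.read_ft_force(): force on the tool from outside, world axes, zero at the start.
- arm.read_wrist_torque(): the same for the moment, N m.
- arm.read_opening(): opening from 0.0 (shut) to 1.0 (fully open).
Only numpy, scipy, OpenCV 4.12 (cv2) and the standard library are available. Lean on these libraries where they do the work, as an engineer would, in place of code of your own. Each camera call takes 0.05 s, during which the arm holds its last target.

## Task

Turn the turnbutton fully round until it points straight at the pot behind it and so locks its foot in the holder, then unscrew that pot's cap: it may have a left-hand or a right-hand thread, so try both ways until it comes free. Lift the cap straight off and finish while holding it still and level in the gripper, about 8 cm above where it sat and over its pot, with the turnbutton still locked; leave the spare pot and everything else where it stands.

Things in the scene. Friction and masses are not known exactly. Their poses are not given: they have to be found in the camera images.
- holder: fixed bench holder: white board 12 high, -130 to +60 in its x, 320 in y, with two square bays (walls 24 above the table, 8 thick, 95 inside) centred at its y = +85 (latch bay, turnbutton in front) and -85 (spare). A fixed steel lip holds the far edge of each pot's foot down (3 play). Origin: on the table midway between the bay centres; x away from the robot, yaw within 0.35.
- latch_bay (a point): centre of the latch bay's floor, 12 above the table: the pot to be opened stands here. Axes as the holder's
- pivot (a point): pivot of the turnbutton, at the underside of its bar, 25 above the table, 75 in front (-x of the holder) of the latch bay's centre. Axes as the holder's
- turnbutton (a joint): steel turnbutton: bar 16 wide, 7 thick, top 32 above the table, turning about point pivot. Tongue 42 long; the opposite tail has an upright tab 40 from the pivot. 0 rad: tongue along holder -y, tab along +y. Grows counter-clockwise from above to its stop at pi/2: tongue over the pot's foot (3 play), tab towards -x. Starts 0 to 0.4; friction 0.05 N m, stays where left.
- tab_top (a point): top centre of the turnbutton's upright tab, 74 above the table; the tab is a round post of diameter 12, free from 32 to 74; to be pinched or pushed
- pot_a: one of two pots alike outside: aluminium, square foot 92 x 92 x 10 (sides along the holder's x, y), round body diameter 60 to a flat shoulder at 52, neck (under the cap) to 70. Origin: centre of underside, z up. Loose in a bay, 1.5 play per side; 0.4 to 0.8 kg. One pot has a right-hand, the other a left-hand thread: it cannot be seen which; which pot is in which bay varies.
- pot_b: one of two pots alike outside: aluminium, square foot 92 x 92 x 10 (sides along the holder's x, y), round body diameter 60 to a flat shoulder at 52, neck (under the cap) to 70. Origin: centre of underside, z up. Loose in a bay, 1.5 play per side; 0.4 to 0.8 kg. One pot has a right-hand, the other a left-hand thread: it cannot be seen which; which pot is in which bay varies.
- cap_a: cap of pot_a: round ribbed grey plastic, diameter 50, 34 tall, ridge on top along its x; 50 g. Origin: centre of lower rim, 54 above the pot's origin when on. Turns easily, no climb: 50 (38 to 60) degrees the loosening way, to just short of a stop, frees it to lift off; the other way it jams within 4 to 15. Not freed, it lifts 2 mm, then holds. Grip 20 to 40 N; pads may slip round it.
- cap_b: cap of pot_b: round ribbed grey plastic, diameter 50, 34 tall, ridge on top along its x; 50 g. Origin: centre of lower rim, 54 above the pot's origin when on. Turns easily, no climb: 50 (38 to 60) degrees the loosening way, to just short of a stop, frees it to lift off; the other way it jams within 4 to 15. Not freed, it lifts 2 mm, then holds. Grip 20 to 40 N; pads may slip round it.
- jar: bystander: small white closed jar, diameter 42, 48 high, standing on the holder's board in front of the spare's bay
- brick: bystander: terracotta model brick 30 x 22 x 26 high on the holder's board between the bays
- tub: bystander: clear empty tub, diameter 90, 100 high, to the left of the holder
- bottle: bystander: white closed bottle, diameter 68, 200 high, to the left
- knife: bystander: filling knife 220 long lying to the left, near the robot
- sander: bystander: sanding block 90 x 55 x 44 high, to the right
- wall_piece: bystander: plaster wall with a window, 120 wide, 106 high, to the right
There are look-alikes about, which are no part of the job. Leave any purple look-alike of the cap_b alone.

How it is judged:
On the way, in this order (a step that is already met when the one before it is completed fails the run):
1. the turnbutton is turned over the pot's foot, caps still on (value of joint turnbutton above 1.25 rad and z of cap_a in the frame of pot_a below 0.06 m and z of cap_b in the frame of pot_b below 0.06 m), for 0.2 s.
2. the cap of the latched pot has come off its neck (((horizontal distance between pot_a and latch_bay below 0.03 m and z of cap_a in the frame of pot_a above 0.08 m) or (horizontal distance between pot_b and latch_bay below 0.03 m and z of cap_b in the frame of pot_b above 0.08 m))), for 0.2 s.
At the end, for the whole second after the job is handed in: Turnbutton over 1.25 rad; the latched pot's cap held still in the fingers (over 1 N), touching no pot or holder, level within 20 degrees, 50 mm or more above its seat, within 50 mm sideways of its pot's axis; both pots in their bays (risen under 6 mm), spare's cap still on (value of joint turnbutton above 1.25 rad and ((horizontal distance between pot_a and latch_bay below 0.03 m and z of cap_a in the frame of pot_a above 0.104 m and horizontal distance between cap_a and pot_a below 0.05 m and angle between cap_a's own z axis and vertical below 0.35 rad and contact force between the fingers and cap_a above 1 N and linear speed of cap_a below 0.05 m/s and contact force between cap_a and pot_a below 0.1 N and contact force between cap_a and pot_b below 0.1 N and contact force between cap_a and holder below 0.1 N and z of cap_b in the frame of pot_b below 0.06 m) or (horizontal distance between pot_b and latch_bay below 0.03 m and z of cap_b in the frame of pot_b above 0.104 m and horizontal distance between cap_b and pot_b below 0.05 m and angle between cap_b's own z axis and vertical below 0.35 rad and contact force between the fingers and cap_b above 1 N and linear speed of cap_b below 0.05 m/s and contact force between cap_b and pot_b below 0.1 N and contact force between cap_b and pot_a below 0.1 N and contact force between cap_b and holder below 0.1 N and z of cap_a in the frame of pot_a below 0.06 m)) and z of each of pot_a, pot_b in the frame of holder below 0.018 m); the arm keeps its last pose, push and grip.
It fails at once if a pot is pulled up out of its bay (10 mm or more) (z of any of pot_a, pot_b in the frame of holder above 0.022 m).
It fails at once if the spare pot is moved or its cap lifted ((horizontal distance between pot_a and latch_bay above 0.08 m and (z of cap_a in the frame of pot_a above 0.066 m or distance of pot_a from where it was at the start of the episode above 0.02 m)) or (horizontal distance between pot_b and latch_bay above 0.08 m and (z of cap_b in the frame of pot_b above 0.066 m or distance of pot_b from where it was at the start of the episode above 0.02 m))).
It fails at once if a bystander is moved by more than 30 mm (distance of any of jar, brick, tub, bottle, knife, sander, wall_piece from where it was at the start of the episode above 0.03 m).
It also fails if it takes over 64 s, if anything falls off the work surface, if the arm or the gripper's body presses on something with over 40 N, if the wrist force passes 120 N, or if a joint passes its speed limit or range.

## Working session

There is one attempt and no reset: what is moved stays moved. The work goes in short steps, each a Python script; the robot and the scene stay as the last script left them, time stands still between calls to the robot, and variables do not carry over. Pictures are saved under pics/ and viewed, and the job is handed in when it is done.

```bash
mkdir -p pics; ls
python3 - <<'E'
from station import arm, snapshot, camera_info
import cv2
for n in ("scene","top","wrist"):
    cv2.imwrite(f"pics/{n}0.png",snapshot(n))
    print(n,camera_info(n))
print(arm.read_time(),arm.read_tool_pos(),arm.read_eef_rot())
E
```

```text
pics
scene {'fx': 445.9663518300617, 'fy': 445.9663518300617, 'cx': 322.60159722423555, 'cy': 239.5572511205177, 'R': array([[ 0.80044422,  0.59939155, -0.00433838],
       [ 0.48860117, -0.65665005, -0.57452554],
       [-0.34721456,  0.45775591, -0.81847515]]), 't': array([-0.42841499, -0.21354169,  1.14825586])}
top {'fx': 493.34204672080085, 'fy': 493.34204672080085, 'cx': 325.0571583484959, 'cy': 241.85353445304474, 'R': array([[-0.02310863, -0.99971633,  0.00576666],
       [-0.98669285,  0.02187822, -0.1611166 ],
       [ 0.16094473, -0.00941311, -0.98691853]]), 't': array([0.01777222, 0.55418399, 1.14189973])}
wrist {'fx': 400.1869174554953, 'fy': 400.1869174554953, 'cx': 315.5034951968409, 'cy': 243.11738952058835, 'T_tool_cam': array([[ 6.93214032e-04, -2.71089979e-01,  9.62553761e-01,
        -6.98148698e-02],
       [ 9.99999727e-01, -5.77232553e-05, -7.36438906e-04,
        -2.51069975e-04],
       [ 2.55202944e-04,  9.62554009e-01,  2.71089865e-01,
        -6.84472876e-02],
       [ 0.00000000e+00,  0.00000000e+00,  0.00000000e+00,
         1.00000000e+00]])}
0.15 [ 0.2486176  -0.60009639  0.30299744] [-0.69335101 -0.13868553  0.69366869 -0.1373115 ]
```

View pics/scene0.png

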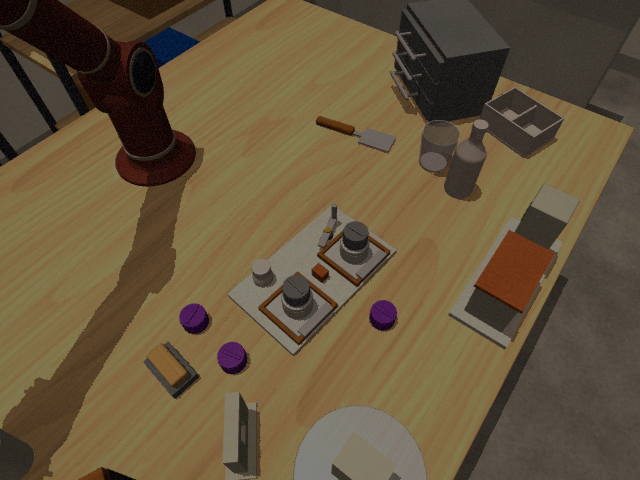

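View pics/top0.png

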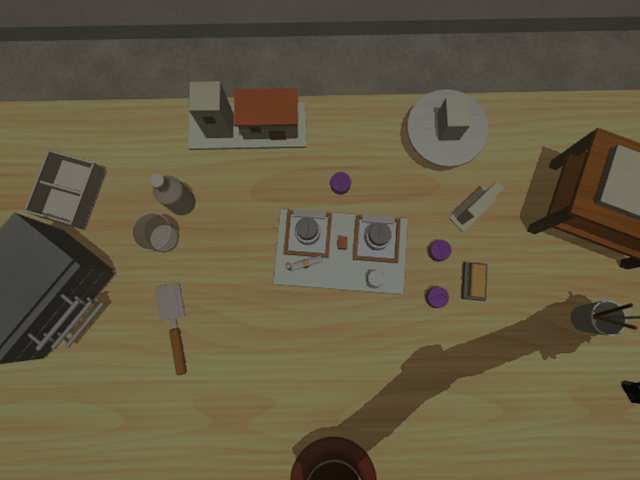

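The top view shows the holder board at (275-408, 210-292). The latch pot's cap is at (307,229) with the turnbutton at (303,264), and the spare cap is at (379,236). Three purple look-alike caps lie loose at (341,183), (440,250) and (437,297). I'll crop closer.

Run:
```python
import cv2,numpy as np
t=cv2.imread("pics/top0.png")[195:305,260:420]; s=cv2.imread("pics/scene0.png")[195:355,220:410]
cv2.imwrite("pics/topc.png",cv2.resize(t,None,fx=5,fy=5,interpolation=cv2.INTER_CUBIC))
cv2.imwrite("pics/scenec.png",cv2.resize(s,(760,640)[:2] if 0 else (700,590),interpolation=cv2.INTER_CUBIC))
```

```text
(no output)
```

View pics/topc.png

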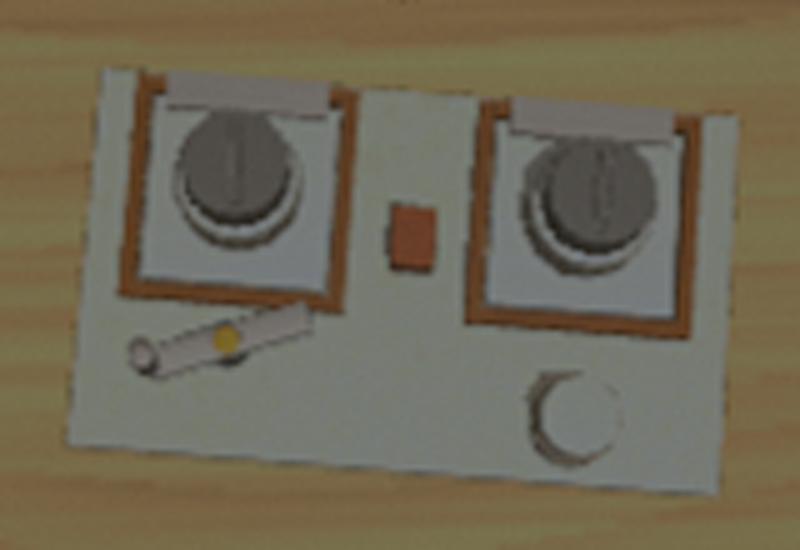

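View pics/scenec.png

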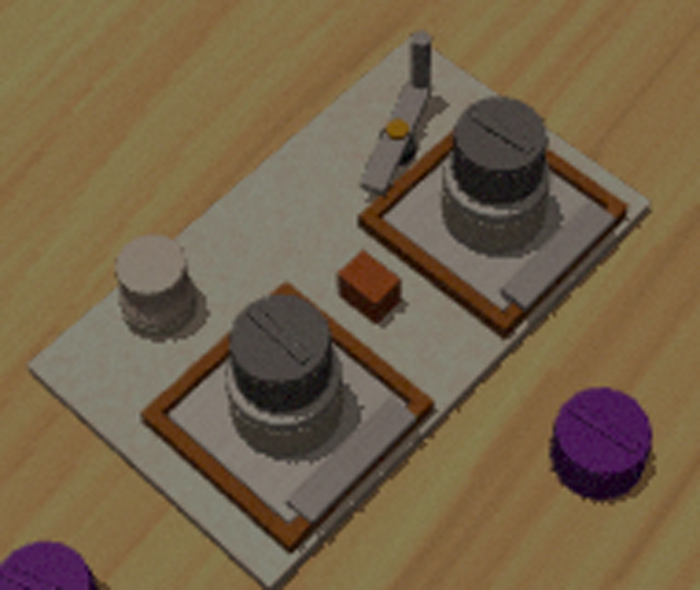

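```bash
cat > h.py <<'E'
import numpy as np, cv2
from scipy.spatial.transform import Rotation as Ro
from station import arm, snapshot, camera_info
def ray(cam,uv,z,pose=None):
    ci=camera_info(cam); d=np.array([(uv[0]-ci['cx'])/ci['fx'],(uv[1]-ci['cy'])/ci['fy'],1.])
    if cam=='wrist':
        p,q=pose; T=np.array(ci['T_tool_cam']); Rw=Ro.from_quat(q).as_matrix()
        o=np.array(p)+Rw@T[:3,3]; d=Rw@T[:3,:3]@d
    else:
        R=np.array(ci['R']); o=-R.T@np.array(ci['t']); d=R.T@d
    return o+d*(z-o[2])/d[2]
def proj(cam,X,pose=None):
    ci=camera_info(cam)
    if cam=='wrist':
        p,q=pose; T=np.array(ci['T_tool_cam']); Rw=Ro.from_quat(q).as_matrix()
        c=T[:3,:3].T@(Rw.T@(np.array(X)-p)-T[:3,3])
    else: c=np.array(ci['R'])@X+np.array(ci['t'])
    return np.array([ci['fx']*c[0]/c[2]+ci['cx'],ci['fy']*c[1]/c[2]+ci['cy']])
def down(phi):
    "tool x down, jaw axis (tool y) at world angle phi"
    y=np.array([np.cos(phi),np.sin(phi),0]); x=np.array([0,0,-1.]); z=np.cross(x,y)
    return Ro.from_matrix(np.stack([x,y,z],1)).as_quat()
E
python3 - <<'E'
from h import *
f=lambda u,v:((u+.5)/5-.5+260,(v+.5)/5-.5+195)
fs=lambda u,v:((u+.5)/700*190-.5+220,(v+.5)/590*160-.5+195)
P={}
for n,c in dict(TL=(104,68),TR=(738,117),BR=(717,493),BL=(67,444)).items():
    P[n]=ray('top',f(*c),.012); print(n,P[n])
x=(P['TL']+P['TR']-P['BL']-P['BR'])/2; y=(P['TL']+P['BL']-P['TR']-P['BR'])/2
print(np.linalg.norm(x),np.linalg.norm(y)); ya=np.arctan2(x[1],x[0]); yb=np.arctan2(-y[0],y[1]); print(ya,yb)
yaw=(ya*.19+yb*.32)/.51
R=np.array([[np.cos(yaw),-np.sin(yaw)],[np.sin(yaw),np.cos(yaw)]])
c=sum(P.values())[:2]/4; org=c-R@[-.035,0]
print('org',org,yaw,'latch',org+R@[0,.085],'pivot',org+R@[-.075,.085],'spare',org+R@[0,-.085])
print('pivot meas',ray('top',f(227,338),.035), ray('scene',fs(398,128),.035))
tt=ray('top',f(143,355),.074);print('tab', tt, ray('scene',fs(421,38),.074))
print('captop', ray('top',f(234,165),.100),ray('scene',fs(499,134),.100))
print('spare', ray('top',f(602,193),.100),ray('scene',fs(279,337),.100))
pv=org+R@[-.075,.085]; d=R.T@(tt[:2]-pv); print('tab dist/angle from +y',np.hypot(*d),np.arctan2(-d[0],d[1]))
E
```

```text
TL [0.64749536 0.11453909 0.012     ]
TR [ 0.6155565  -0.20140921  0.012     ]
BR [ 0.42900173 -0.18183975  0.012     ]
BL [0.46001193 0.13417117 0.012     ]
0.188043433358609 0.3175433134996108
-0.10442501542562953 -0.0992818724387833
org [ 0.57283732 -0.03717056] -0.10119794531623581 latch [0.58142447 0.04739457] pivot [0.50680818 0.05497146] spare [ 0.56425017 -0.12173569]
pivot meas [0.50747509 0.05458255 0.035     ] [0.50752156 0.05559399 0.035     ]
tab [0.49563457 0.09252042 0.074     ] [0.49652265 0.09272155 0.074     ]
captop [0.57965705 0.0479304  0.1       ] [0.58177245 0.04614732 0.1       ]
spare [ 0.5628201  -0.12108716  0.1       ] [ 0.56475911 -0.12172445  0.1       ]
tab dist/angle from +y 0.039176184728572296 0.3904279838530227
```

```bash
cat >> h.py <<'E'
YAW=-0.101; LATCH=np.array([.5813,.0472]); PIV=np.array([.5072,.0550])
def tabxy(q,r=.04):
    a=YAW+np.pi/2+q; return PIV+r*np.array([np.cos(a),np.sin(a)])
def st(t=''):
    print(t,'t%.2f'%arm.read_time(),'p',np.round(arm.read_tool_pos(),4),'F',np.round(arm.read_ft_force(),1),'M',np.round(arm.read_wrist_torque(),2),'op %.3f'%arm.read_opening(),'j7 %.2f'%arm.read_joint_positions()[6])
E
python3 - <<'E'
from h import *
y=Ro.from_quat(arm.read_eef_rot()).as_matrix()[:,1]; print('phi now',np.arctan2(y[1],y[0]))
for off in (0,np.pi,-np.pi):
    for q in (.39,1.57):
        r=arm.ik([*tabxy(q),.116],down(YAW+q+off)); print(off,q,None if r is None else np.round(r,2))
    for a in np.arange(-1.6,1.61,.4):
        r=arm.ik([*LATCH,.143],down(YAW+a+off)); print('  cap',off,round(a,2),None if r is None else np.round(r,2))
E
```

```text
phi now -1.1779563038678156
0 0.39 [-0.04  0.69 -0.28  2.02  0.39  0.49 -0.32]
0 1.57 [ 0.15  0.69 -0.48  2.1   0.67  0.5   0.63]
  cap 0 -1.6 [-0.17  0.71  0.08  1.79 -0.09  0.65 -1.74]
  cap 0 -1.2 [-0.11  0.71 -0.02  1.78  0.02  0.65 -1.43]
  cap 0 -0.8 [-0.05  0.71 -0.12  1.78  0.12  0.65 -1.13]
  cap 0 -0.4 [ 0.01  0.72 -0.21  1.78  0.23  0.67 -0.83]
  cap 0 -0.0 [ 0.07  0.73 -0.31  1.78  0.32  0.68 -0.52]
  cap 0 0.4 [ 0.13  0.74 -0.4   1.78  0.42  0.71 -0.2 ]
  cap 0 0.8 [ 0.18  0.76 -0.5   1.77  0.51  0.74  0.12]
  cap 0 1.2 [ 0.24  0.78 -0.59  1.77  0.6   0.77  0.44]
  cap 0 1.6 [ 0.29  0.81 -0.69  1.77  0.68  0.82  0.77]
3.141592653589793 0.39 [-0.45  0.7   0.34  2.03 -0.47  0.49 -2.62]
3.141592653589793 1.57 [-0.22  0.65  0.07  2.11 -0.11  0.38 -1.73]
  cap 3.141592653589793 -1.6 [ 0.28  0.8  -0.67  1.77  0.67  0.81  0.72]
  cap 3.141592653589793 -1.2 [ 0.33  0.83 -0.77  1.77  0.75  0.86  1.05]
  cap 3.141592653589793 -0.8 [ 0.5   1.01 -1.15  1.77  1.04  1.11  1.22]
  cap 3.141592653589793 -0.4 [ 0.5   1.01 -1.15  1.77  1.04  1.11  1.62]
  cap 3.141592653589793 -0.0 [ 0.5 
[... 423 characters left out ...]
2  0.65  0.07  2.11 -0.11  0.38 -1.73]
  cap -3.141592653589793 -1.6 [ 0.28  0.8  -0.67  1.77  0.67  0.81  0.72]
  cap -3.141592653589793 -1.2 [ 0.33  0.83 -0.77  1.77  0.75  0.86  1.05]
  cap -3.141592653589793 -0.8 [ 0.5   1.01 -1.15  1.77  1.04  1.11  1.22]
  cap -3.141592653589793 -0.4 [ 0.5   1.01 -1.15  1.77  1.04  1.11  1.62]
  cap -3.141592653589793 -0.0 [ 0.5   1.01 -1.15  1.77  1.04  1.11  2.02]
  cap -3.141592653589793 0.4 [-0.34  0.74  0.36  1.79 -0.39  0.68 -2.6 ]
  cap -3.141592653589793 0.8 [-0.27  0.72  0.25  1.79 -0.27  0.66 -2.32]
  cap -3.141592653589793 1.2 [-0.22  0.71  0.16  1.79 -0.17  0.65 -2.  ]
  cap -3.141592653589793 1.6 [-0.16  0.71  0.07  1.79 -0.07  0.65 -1.7 ]
```

Both views agree to about 2 mm: latch bay (0.581, 0.047), pivot (0.507, 0.055), yaw -0.10, tab at 0.39 rad, tab top z 0.074.

Things that could be taken for the target cap, with top-view pixels:
- Grey cap at (307,229): it stands behind the turnbutton on a neck in the +y bay. **This is the target.**
- Grey cap at (379,236): the spare, in the bay without a turnbutton.
- Purple caps at (341,183), (440,250) and (437,297): look-alikes.
- White jar at (375,279) in front of the spare bay: a bystander.

I'll move above the tab and check with the wrist camera.

Run:
```python
from h import *
arm.move_gripper(.5,effort=25)
st()
arm.movep([*tabxy(.39),.22],down(YAW+.39)); st('above')
pose=(arm.read_tool_pos(),arm.read_eef_rot()); im=snapshot('wrist'); print(pose)
for X in ([*tabxy(.39),.074],[*LATCH,.1],[*PIV,.035]):
    u=proj('wrist',X,pose); print(u)
    cv2.circle(im,tuple(int(round(a)) for a in u),4,(0,255,0),1)
cv2.imwrite('pics/w1.png',im)
```

```text
t0.64 p [ 0.2488 -0.6005  0.3039] F [-0.9 -0.1 -0.1] M [ 0.02 -0.02  0.03] op 0.498 j7 -0.04
above t3.26 p [0.4962 0.0922 0.2199] F [-1.2  0.6 -0.2] M [-0.05 -0.02 -0.01] op 0.499 j7 -0.32
(array([0.49622368, 0.09216426, 0.21993082]), array([ 0.42327967,  0.5661112 , -0.42361883,  0.56647994]))
[315.87029459 254.9636537 ]
[441.68937781 388.34169937]
[316.00217468 293.66346551]
```

View pics/w1.png

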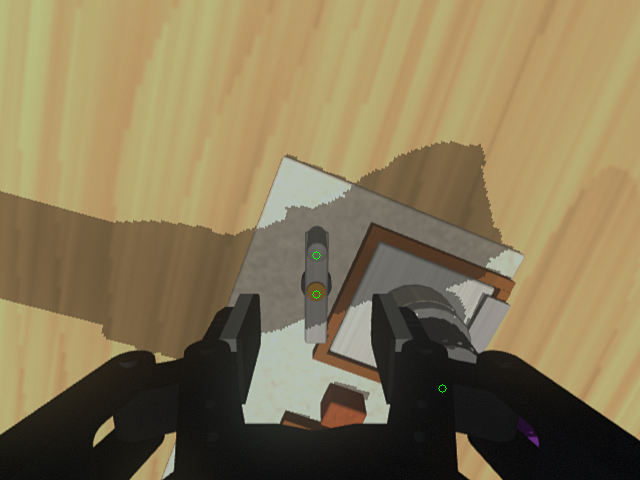

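The wrist view shows the tab post's top at about (316,252) and the pivot screw at (316,293). Both are on my predicted marks and between the jaws, so I'll descend and pinch.

Run:
```python
from h import *
arm.line_to([*tabxy(.39),.115],velocity=.12); st('down')
arm.move_gripper(0,effort=25); st('grip')
for q in np.linspace(.39,1.58,9)[1:]:
    arm.line_to([*tabxy(q),.115],velocity=.06,ori=down(YAW+q)); st('q%.2f'%q)
    F=arm.read_ft_force()
    if np.linalg.norm(F)>35: print('STOP');break
cv2.imwrite('pics/t2.png',cv2.resize(snapshot('top')[195:305,260:420],None,fx=5,fy=5,interpolation=cv2.INTER_CUBIC))
```

```text
down t4.33 p [0.4962 0.0935 0.1155] F [ 0.4 -0.1  1.6] M [ 0.02  0.01 -0.01] op 0.501 j7 -0.44
grip t4.71 p [0.4962 0.0935 0.1156] F [ 0.6 -0.1  3.3] M [-0.02  0.04 -0.03] op 0.128 j7 -0.44
q0.54 t5.01 p [0.4906 0.0913 0.1156] F [-0.8 -0.5  5.3] M [-0.05  0.11 -0.06] op 0.129 j7 -0.34
q0.69 t5.31 p [0.4856 0.0885 0.1156] F [-0.  -0.6  5.8] M [-0.01 -0.03  0.11] op 0.134 j7 -0.23
q0.84 t5.61 p [0.481  0.0849 0.1156] F [0.4 0.2 6.1] M [-0.03 -0.02  0.1 ] op 0.127 j7 -0.13
q0.98 t5.91 p [0.4769 0.0807 0.1156] F [-0.9 -0.1  5.8] M [-0.05 -0.02  0.05] op 0.130 j7 -0.02
q1.13 t6.21 p [0.4736 0.0759 0.1156] F [ 1.2 -0.7  5.2] M [-0.05 -0.03  0.11] op 0.134 j7 0.09
q1.28 t6.51 p [0.471  0.0706 0.1156] F [-1.1  0.8  5.3] M [ 0.02 -0.07  0.01] op 0.130 j7 0.21
q1.43 t6.81 p [0.4692 0.0651 0.1156] F [-0.1  1.1  5.6] M [ 0.04 -0.1   0.08] op 0.124 j7 0.33
q1.58 t7.11 p [0.4683 0.0598 0.1156] F [1.5 2.1 4.6] M [ 0.33 -0.19 -0.03] op 0.129 j7 0.45
```

View pics/t2.png

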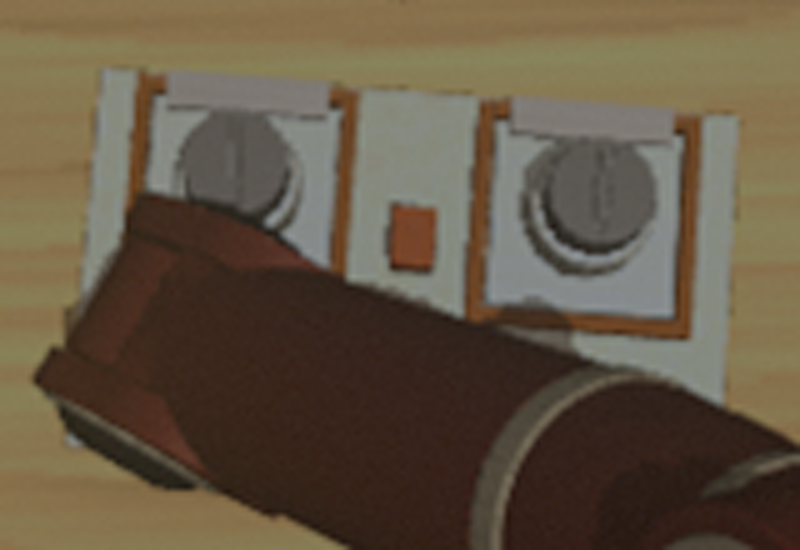

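The arm hides the turnbutton here, with both caps unmoved at (235,165) and (602,193) in the crop. I'll push slightly past the stop, release, rise and look.

Run:
```python
from h import *
arm.line_to([*tabxy(1.66),.115],velocity=.03,ori=down(YAW+1.6)); st('push')
arm.move_gripper(.5); st('open')
arm.line_to([*tabxy(1.62),.21],velocity=.15); st('up')
pose=(arm.read_tool_pos(),arm.read_eef_rot()); im=snapshot('wrist')
cv2.imwrite('pics/w3.png',im)
arm.move_gripper(1.0)
arm.movep([*LATCH,.23],down(YAW)); st('over cap')
pose=(arm.read_tool_pos(),arm.read_eef_rot()); im=snapshot('wrist'); cv2.imwrite('pics/w4.png',im)
for X in ([*LATCH,.1],[*PIV,.035],[*tabxy(1.57),.074]): print(proj('wrist',X,pose))
cv2.imwrite('pics/s4.png',cv2.resize(snapshot('scene')[195:355,220:410],(700,590),interpolation=cv2.INTER_CUBIC))
```

```text
push t7.42 p [0.4683 0.0593 0.1156] F [1.4 7.5 2.9] M [ 1.33 -0.22 -0.16] op 0.127 j7 0.47
open t7.83 p [0.4668 0.0547 0.1146] F [ 0.1  0.4 -0.6] M [-0.    0.    0.04] op 0.499 j7 0.47
up t8.61 p [0.4668 0.0566 0.2094] F [ 0.9 -0.6  0.4] M [-0.01  0.03  0.02] op 0.503 j7 0.65
over cap t10.22 p [0.5807 0.0473 0.2297] F [ 0.5 -0.8 -0.3] M [ 0.08 -0.02  0.  ] op 1.003 j7 -0.50
[317.67783319 266.44675744]
[208.28342382 234.75302143]
[123.21642763 251.13146582]
```

View pics/w3.png

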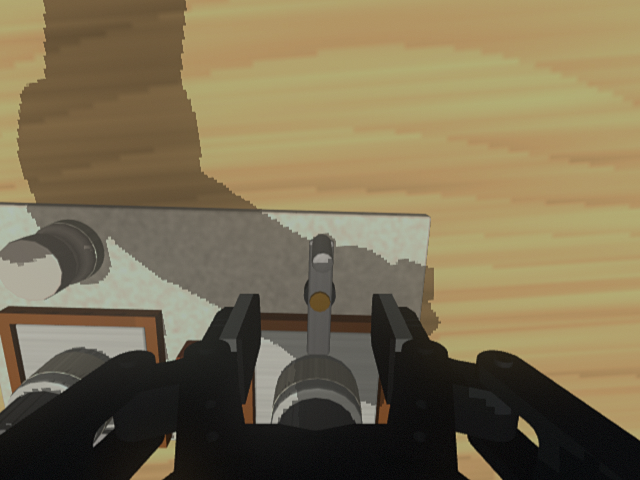

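View pics/w4.png

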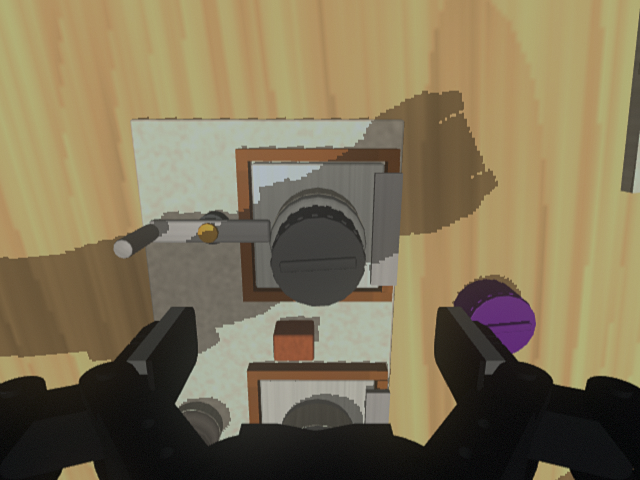

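View pics/s4.png

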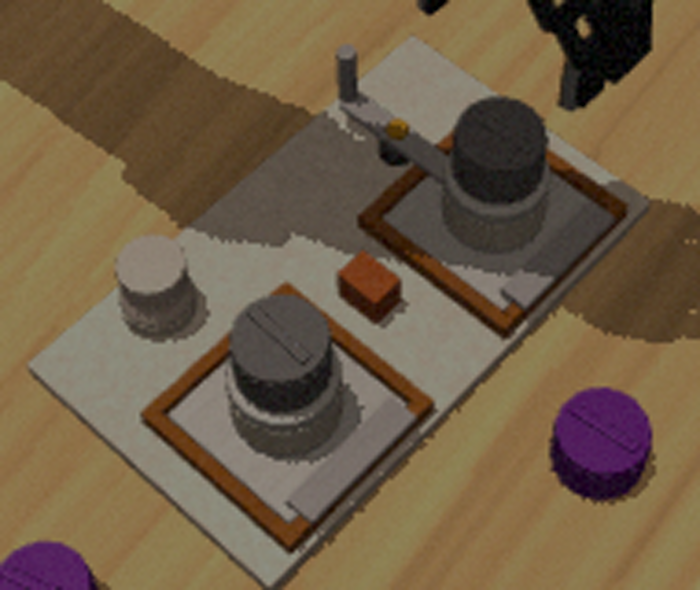

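The turnbutton is locked. In the wrist view it lies level from the tab top (122,249) through the pivot (208,232) to the pot foot, as predicted. The cap's ridge centre is at (318,265), against a prediction of (318,266). Now I'll grip the cap and turn it in steps while watching the wrist moment.

Run:
```python
from h import *
arm.line_to([*LATCH,.142],velocity=.1); st('down')
arm.move_gripper(0.3,effort=30); st('grip')
p=arm.read_tool_pos()
for a in np.arange(.12,1.16,.12):
    arm.movep([*LATCH,.142],down(YAW+a)); arm.pause(.05); st('a%.2f'%a)
    if abs(arm.read_wrist_torque()[2])>.35: print('torque');break
```

```text
down t11.36 p [0.5818 0.0474 0.1426] F [-0.5 -0.1  0.2] M [-0.02 -0.03 -0.01] op 0.997 j7 -0.56
grip t11.78 p [0.5817 0.0473 0.1427] F [-0.2  0.1  3.9] M [-0.04  0.05 -0.04] op 0.581 j7 -0.56
a0.12 t12.08 p [0.5818 0.0474 0.1427] F [-0.9  0.4  4.5] M [-0.01  0.01  0.06] op 0.581 j7 -0.47
a0.24 t12.38 p [0.5818 0.0475 0.1427] F [-0.2  0.2  4.1] M [0.01 0.05 0.08] op 0.575 j7 -0.38
a0.36 t12.68 p [0.5819 0.0476 0.1427] F [ 0.7 -0.   4.8] M [ 0.09  0.07 -0.01] op 0.572 j7 -0.29
a0.48 t12.98 p [0.5818 0.0476 0.1427] F [-0.8  0.9  4.9] M [0.06 0.06 0.03] op 0.576 j7 -0.19
a0.60 t13.28 p [0.5818 0.0477 0.1427] F [-0.   0.2  4.6] M [0.   0.03 0.04] op 0.575 j7 -0.10
a0.72 t13.58 p [0.5818 0.0477 0.1428] F [-0.5  0.2  5.7] M [0.1  0.09 0.08] op 0.578 j7 -0.01
a0.84 t13.88 p [0.5818 0.0477 0.1427] F [ 0.3 -0.1  5.1] M [ 0.07  0.07 -0.01] op 0.580 j7 0.09
a0.96 t14.18 p [0.5824 0.0475 0.1427] F [2.1 0.6 5.4] M [ 0.08 -0.3  -0.01] op 0.573 j7 0.18
a1.08 t14.48 p [0.5826 0.0476 0.1427] F [ 2.6 -0.1  4.5] M [ 0.19 -0.44 -0.4 ] op 0.583 j7 0.28
torque
```

It turned freely counter-clockwise for about 1.0 rad (57°) and then met a stop, so this is a right-hand thread and the cap should be free. I'll do a gentle test lift with a force check.

Run:
```python
from h import *
q=down(YAW+1.04)
arm.movep([*LATCH,.142],q); st('back off')
for dz in (.003,.006,.010,.016,.03):
    arm.line_to([*LATCH,.142+dz],velocity=.03,ori=q); arm.pause(.05); st('dz%.3f'%dz)
    if abs(arm.read_ft_force()[2])>15: print('HOLDING');break
else:
    arm.line_to([*LATCH,.224],velocity=.08); arm.pause(.3); st('up')
for n in ('wrist','scene'):
    im=snapshot(n)
    if n=='scene': im=cv2.resize(im[150:355,220:410],(560,604))[:600]
    cv2.imwrite(f'pics/{n}5.png',im)
```

```text
back off t14.73 p [0.5824 0.0475 0.1427] F [ 2.7 -0.1  5. ] M [ 0.09 -0.42 -0.13] op 0.581 j7 0.24
dz0.003 t15.03 p [0.5821 0.0468 0.1449] F [ 4.3 -0.2  0.4] M [-0.07 -1.08 -0.11] op 0.577 j7 0.25
dz0.006 t15.33 p [0.5811 0.0467 0.1477] F [ 3.  -0.7 -1.2] M [-0.21 -0.83 -0.09] op 0.580 j7 0.25
dz0.010 t15.67 p [0.5812 0.047  0.152 ] F [ 4.5 -1.3 -2. ] M [-0.26 -0.68 -0.14] op 0.580 j7 0.26
dz0.016 t16.07 p [0.5807 0.0479 0.1586] F [-0.1  0.3  2. ] M [ 0.04 -0.   -0.01] op 0.577 j7 0.26
dz0.030 t16.73 p [0.5812 0.0471 0.1719] F [ 0.1 -0.3 -1.3] M [0.02 0.01 0.06] op 0.576 j7 0.28
up t17.83 p [0.5812 0.0472 0.2236] F [ 0.1  0.2 -0.4] M [-0.03  0.01 -0.02] op 0.571 j7 0.33
```

View pics/scene5.png

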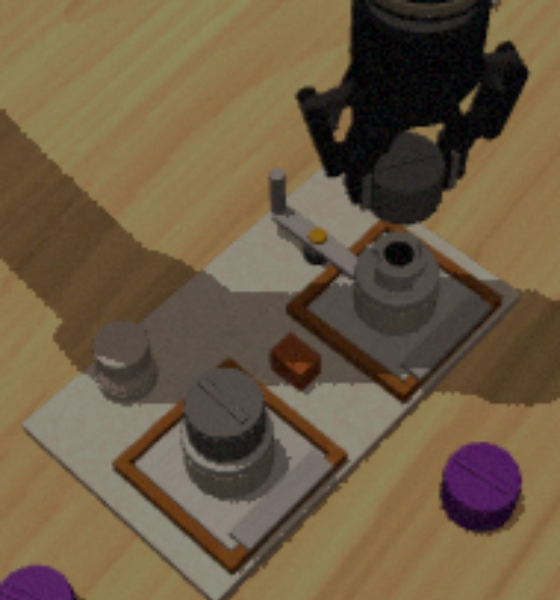

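View pics/wrist5.png

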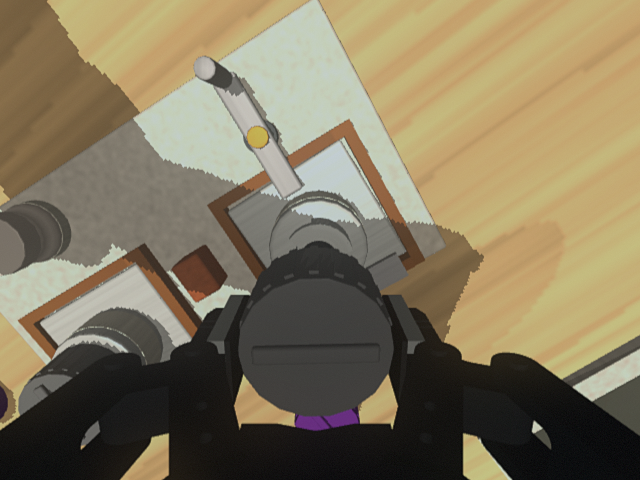

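The cap is off, level and held between the pads: (405,180) in the scene crop, (315,350) in the wrist view. The bare neck is below it at (398,255), the turnbutton still points at the pot, and the spare's cap is on. Handing in.

Run:
```python
from h import *
from station import ticket
st('final'); print(np.abs(arm.read_dq()).max()); print(ticket.finish_job())
```

```text
final t17.93 p [0.5812 0.0472 0.2237] F [ 0.1  0.7 -0.2] M [-0.02 -0.02 -0.06] op 0.575 j7 0.33
0.0043192266353931025
the job is handed in; nothing more can be done
None
```

The job is handed in at 17.9 s of the 64 s allowed; the hand-in gives no verdict.

- **Turnbutton:** I pinched its tab and swung it from about 0.39 rad to its stop. A slight push past the stop met about 7 N and a 1.3 N m moment.
- **Cap:** I gripped it with 30 N and turned it counter-clockwise. It ran free for about 1.0 rad and then met a stop (−0.4 N m), so it has a right-hand thread and I did not need to try the other way.
- **Lift:** I raised it straight up by about 81 mm. Forces stayed under 6 N, with brief moments of up to 1.1 N m over the first 10 mm.

My last checks were two pictures, plus arm readings taken just before handing in:
- **Cap:** held level over its bare neck, with the gripper opening steady at 0.575 and the arm practically still.
- **Turnbutton:** still pointing at the pot.
- **Rest of the holder:** the spare pot with its cap on, the jar and the brick look unmoved.

I did not measure the other bystanders again, but the arm stayed away from them. No check failed or disagreed.

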